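# Spot-check a sloping griddle with the surface thermometer

## Robot

A 6-joint arm with a two-finger parallel gripper is mounted at the origin on a cart in front of the work surface, level with it; the furniture and walls round the work are solid. World frame = base frame: x ahead of the robot, y to its left, z up, the work surface at z = 0. Lengths are in m, angles in rad, forces in N, time in s.
With the tool pointing down it reaches from about 0.4 to 0.825 m from the base axis. Payload 7 kg.
Tool frame: the origin (TCP) lies at the centre of the arm's flange, where the gripper is bolted on; the fingertips stand 178 mm ahead of it and the grasp point (between the pads) lies 159 mm ahead of it (arm.tip_reach is the distance from the TCP to the fingertips, in m); z points along the fingers, y is the direction in which the jaws open and shut (so a half turn about z gives the same grasp; the last joint's range is limited). The gripper opens to 88 mm and grips with 3 to 60 N. Pads are 19 mm wide; open, the fingers measure 130 mm over their backs; the gripper's body (78 mm by 193 mm) begins 47 mm behind the grasp point.
Start: joints at [1.481, 0.359, 0.012, 0, -1.224, -0.288], TCP at [0.249, 0.627, 0.405] pointing down, gripper open.
Joint ranges: [-3.07, 3.07], [-1.43, 2.12], [-1.02, 1.25], [-3.03, 1.67], [-3.05, -0], [-3.03, 3.03]. Speed limits (rad/s): [2.39, 2.39, 3.01, 3.14, 3.14, 3.14].

## Interface

Orientations are given as [roll, pitch, yaw] about the fixed x, y, z axes, in that order (R = Rz(yaw) Ry(pitch) Rx(roll)).
In Python, from station import arm gives the robot as it stands.
- The arm moves only by the shell command python3 -m inch 'ROWS' [OPENING] [FORCE]. ROWS is JSON, a list that holds one entry, the list of rows, each a list of 6 numbers: the shift along the world's x, y, z in units of 200 mm (1.0 is 200 mm), then the turn, a rotation vector about the world's x, y, z in units of 180 degrees (1.0 is 180 degrees). A call has 1 to 8 rows; each row is the pose to reach, as a shift and turn from the pose commanded when the call began, turning the shorter way round; what a row does not reach only later rows make up. A row lasts 1/8 s, in which the tool goes at most 62.5 mm and 10.7 degrees, less where a joint would pass 70% of its speed; a pose out of reach is approached as far as the arm can. A call with a number of a shift or a turn outside -1 to 1 is refused whole. A call with a gripper value outside its range is refused whole. OPENING is the finger opening in mm, from 0 to 87.6, set as the call begins (- or left out, the last holds). The fingers move at their own pace and stop on an object; FORCE is the grip in N (left out, the last holds). Time passes only in rows, so rows that repeat a pose let the fingers close. It gives the time, the measured TCP pose, the force and the opening at its end, in the units of the state.
- arm.get_state(): the state, without advancing time (a new reading comes with each control period).
- arm.grab_frame(name): name is "side" or "top" or "wrist"; returns the picture (420x560x3 uint8, blue, green, red); there is no depth.
- arm.camera_params(name): a dict with "vertical_fov" (degrees; the focal length in pixels is half the picture's height over the tangent of half this angle, whatever the lens; pixels are square), "cx", "cy" (the principal point, pixels), "pose" (4x4, takes a point from camera to world coordinates). Camera axes: x right, y down, z forward; pixel columns grow to the right and rows downward; lengths in m; the calibration is good to about 2 mm. A picture is of the moment at which its call begins: read the wrist's pose just before it. camera_params takes no time and is no camera call; for the wrist camera it gives the pose at the moment of the call.
- arm.job_done(): hands the job in, once; it reports no verdict.
Trained networks look in the newest picture that a camera, given by its name, has taken for a name from the list of things; names that differ only in an ending like _2 or _b are one class to them, and where a whole thing is asked for, a point or a joint stands for the part that bears it (a point fixed in the world has none). Each returns a list of dicts, best first, with "score" (0 to 1); they miss things now and then, are a little off and sometimes report something else, mostly with a low value. They report only what shows in the picture. A call takes as long as a camera call. They do not tell look-alikes from the thing itself.
- arm.search_frame(target, camera): "box" ([left, top, right, bottom] in pixels, round what is visible of it).
- arm.regions_of(target, camera): "region" (420x560 bool, what is visible of it) and "box" ([left, top, right, bottom] in pixels, round what is visible of it).
The state is a dict: "t": time; "q": joint angles; "qd": joint speeds; "joint_efforts": joint torques, N m; "eef_pos": TCP position; "ee_rot": TCP orientation; "force": force on the tool from outside, world axes, zero at the start; "moment": the same for the moment, N m; "width": finger opening in m.
Only numpy, scipy, OpenCV 4.12 (cv2) and the standard library are available. Lean on these libraries where they do the work, as an engineer would, in place of code of your own. Each camera call takes 0.05 s, during which the arm holds its last target.

## Task

Start the surface thermometer by pressing the red plunger on its white read-out unit down to its stop and letting it spring back up, then lift the probe out of its grey dock and set its copper tip inside the orange ring on the sloping griddle. Hold the probe square to the sloping plate and press it gently, so that the sprung tip is pushed about half-way in, not to its stop. Finish while still holding it there, steady, in the gripper; leave the other kitchen things where they are.

Things in the scene. Friction and masses are not known exactly. Their poses are not given: they have to be found in the camera images.
- plunger (a joint): travel of the red start plunger, m: 0 = up, 0.012 = fully down at its stop; it moves straight down; the spring takes 1 N to start and 3.4 N at the stop, and brings it back up
- plunger_top (a point): middle of the top of the red plunger head (34 mm across, about 71 mm above the worktop when up); moves down with it
- readout: white read-out unit, fixed, 100x120x42 mm, dark display on its top towards the robot; origin at the centre of its underside, z up; the plunger's axis is at x = +22 mm in its frame. It and the dock may stand on either side of the griddle
- dock: grey probe dock, fixed: 60x60 mm block 72 mm tall on a black 100x100x8 mm foot; origin at the centre of its underside, z up. The probe stands upright in a 16 mm wide hole in the middle of its top, 62 mm deep; it lifts straight out (raise it 62 mm or more to clear)
- probe: loose surface-thermometer probe, 0.12 kg give or take: copper tip, steel stem 12 mm thick, then a black square handle 26x26 mm and 95 mm long with an orange band at its lower end. Origin at the middle of the tip's face with the tip fully out, z along the probe from tip to handle. Handle from z = 60 to 155 mm; its flat sides face along the probe's x and y axes. In the dock the handle's lower end rests on the dock's top, so the handle spans 72 to 167 mm above the worktop
- probe_handle (a point): point on the probe's axis in its handle, 120 mm from the tip's face (132 mm above the worktop in the dock), a good place to grip; axes as probe
- tip_face (a point): centre of the flat face of the copper tip (12 mm across); moves with the tip
- tip (a joint): how far the sprung tip is pushed into the stem, m: 0 = fully out, 0.012 = at its stop. The spring pushes back with 1 N at the start and 400 N/m more (3.4 N half-way, 5.8 N at the stop)
- grill: dark sloping table griddle, fixed, 190x250 mm plate, its top 70 mm above the worktop at its middle, rising away from its front (drip tray side) by 0.32 rad (18 degrees), with rims at the sides and back 8 mm above the plate; origin at the centre of its underside, z up, x horizontal from its front to its back
- spot (a point): centre of the orange ring (28 mm inside, 36 mm outside diameter) on the griddle plate's surface; z is square to the plate, outwards; x points up the slope. The ring stands anywhere along the middle of the plate, from side to side
- bottle: bystander, to be left alone: tall clear glass oil bottle with green cap, 61 across, 268 tall mm; origin at the centre of its underside
- spice_a: bystander, to be left alone: spice jar with red cap, 45 across, 106 tall mm; origin at the centre of its underside
- spice_b: bystander, to be left alone: spice jar with dark orange-red cap, 45 across, 106 tall mm; origin at the centre of its underside
- tomato: bystander, to be left alone: red tomato, 65 across, 71 tall mm; origin at the centre of its underside
- lemon: bystander, to be left alone: yellow lemon, 77x52x53 mm; origin at the centre of its underside
- tin: bystander, to be left alone: tall food tin, 76 across, 110 tall mm; origin at the centre of its underside
- mug: bystander, to be left alone: purple mug, 90x119x95 mm; origin at the centre of its underside
- timer: bystander, to be left alone: egg-shaped kitchen timer, orange over cream, 58 across, 57 tall mm; origin at the centre of its underside
Mind the look-alikes: they are no part of the job. There is more than one size of the probe; the job needs the larger.

How it is judged:
On the way, in this order (a step that is already met when the one before it is completed fails the run):
1. the plunger is pressed to its stop while the probe stands in its dock (value of joint plunger above 0.0105 m and z of probe in the frame of dock below 0.02 m), for 0.1 s.
2. the plunger is back up and the probe is out of the dock (value of joint plunger below 0.002 m and height (world z) of tip_face above 0.076 m and contact force between probe and dock below 0.1 N and contact force between the fingers and probe above 1 N), for 0.2 s.
At the end, for the whole second after the job is handed in: The gripper holds the probe steady, tip on the plate inside the ring (centres within 10 mm), axis within 0.14 rad of square to the plate, sprung tip in by 2.5 to 9.8 mm, 1 to 8 N on the plate, nothing else of the robot on the griddle; the plunger is back up (distance between tip_face and spot below 0.01 m and angle between the z axis of probe and the z axis of spot, either way round below 0.14 rad and z of probe in the frame of spot below 0 m and z of probe_handle in the frame of spot above 0.08 m and value of joint tip between 0.0025 and 0.0098 m and contact force between probe and grill between 1 and 8 N and contact force between the fingers and probe above 1 N and contact force between probe and dock below 0.1 N and contact force between each of the arm, the fingers and grill below 0.1 N and linear speed of probe below 0.02 m/s and value of joint plunger below 0.002 m); the arm keeps its last pose, push and grip.
It fails at once if the probe is rammed on the griddle (over 15 N) (contact force between probe and grill above 15 N).
It fails at once if one of the other kitchen things is pushed away (over 30 mm) (distance of any of bottle, spice_a, spice_b, tomato, lemon, tin, mug, timer from where it was at the start of the episode above 0.03 m).
It also fails if it takes over 59 s, if anything falls off the work surface, if the arm or the gripper's body presses on something with over 40 N, if the wrist force passes 120 N, or if a joint passes its speed limit or range.

## Working session

There is one attempt and no reset: what is moved stays moved. The work goes in short steps, Python scripts to look and compute and a shell command to move; the robot and the scene stay as the last step left them, time stands still between calls to the robot, and variables do not carry over. Pictures are saved under pics/ and viewed, and the job is handed in when it is done.

```bash
ls; mkdir -p pics; python3 - <<'E'
from station import arm
import cv2
s=arm.get_state();print(s)
for n in("side","top","wrist"):
    p=arm.camera_params(n);print(n,p)
    cv2.imwrite(f"pics/{n}0.png",arm.grab_frame(n))
E
```

```text
pics
{'t': 0.0, 'q': array([ 1.48108113e+00,  3.59387224e-01,  1.10672192e-02, -3.94127695e-04,
       -1.22410001e+00, -2.88095075e-01]), 'qd': array([-1.48520825e-03,  2.35542823e-04, -1.26360564e-03, -6.18836934e-05,
       -3.28787268e-04, -2.05591837e-04]), 'joint_efforts': array([ 3.70185335e-04, -5.82723391e+01,  2.93047625e+01,  6.99716985e+00,
        6.90389556e-03, -1.56794044e-04]), 'eef_pos': array([0.24892201, 0.62721265, 0.40371794]), 'ee_rot': array([ 3.13993060e+00, -1.06148730e-04, -3.77944404e-01]), 'force': array([-0.49818545, -0.63164653, -0.07749393]), 'moment': array([-0.00647191, -0.02394847, -0.01968345]), 'width': 0.08798457210781385}
side {'vertical_fov': 48.9803154141521, 'cx': 284.5210368161848, 'cy': 208.36402156749173, 'pose': array([[ 0.94670131, -0.17718977,  0.26899893,  0.06184128],
       [-0.32189518, -0.48972492,  0.81027958, -1.3161852 ],
       [-0.01183777, -0.85368219, -0.52065975,  0.96552446],
       [ 0.        ,  0.        ,  0.        ,  1.        ]])}
top {'vertical_fov': 50.423053780320764, 'cx': 279.79280798500224, 'cy': 212.1820941640709, 'pose': array([[ 0.07561942, -0.96584786,  0.24782979,  0.14956701],
       [-0.99713464, -0.07273544,  0.02078597, -0.01863075],
       [-0.00205008, -0.2486915 , -0.96858058,  1.52442267],
       [ 0.        ,  0.        ,  0.        ,  1.        ]])}
wrist {'vertical_fov': 61.21791255652394, 'cx': 282.05719227222073, 'cy': 204.96765923471565, 'pose': array([[-0.36952128, -0.88514353, -0.28279843,  0.32512795],
       [-0.92922003,  0.35266026,  0.11036704,  0.59697731],
       [ 0.00204109,  0.30356493, -0.95280857,  0.38383212],
       [ 0.        ,  0.        ,  0.        ,  1.        ]])}
```

View pics/side0.png

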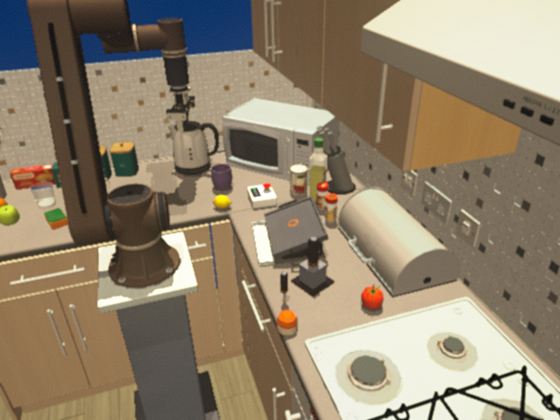

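View pics/top0.png

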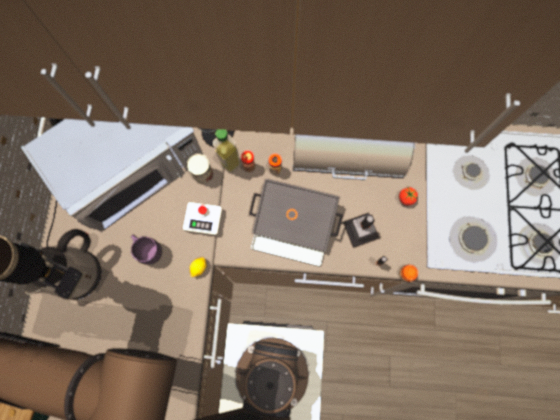

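View pics/wrist0.png

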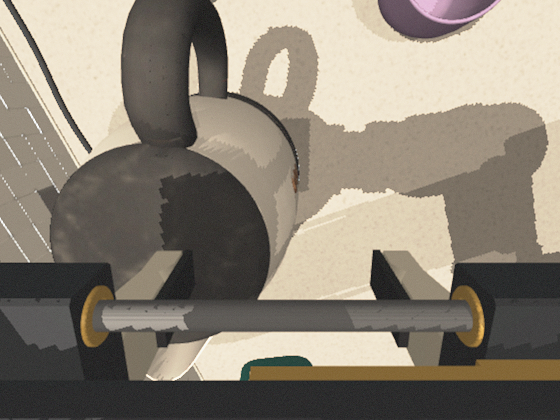

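The top view shows the readout at (203,218) with its red plunger at (203,210), the griddle ring at (292,214) and the dock with the larger probe at (363,228). The smaller look-alike probe is at (382,262), and the lemon is at (199,267). The gripper starts beside the kettle.

```bash
cat > h.py <<'E'
import numpy as np, cv2
from station import arm
from scipy.spatial.transform import Rotation as R
def f(p): return 210/np.tan(np.radians(p["vertical_fov"])/2)
def ray(p,u,v):
    d=np.array([(u-p["cx"])/f(p),(v-p["cy"])/f(p),1.]); T=p["pose"]
    return T[:3,3],T[:3,:3]@d
def onz(p,u,v,z):
    o,d=ray(p,u,v); return o+d*(z-o[2])/d[2]
def proj(p,X):
    T=p["pose"]; c=T[:3,:3].T@(np.asarray(X,float)-T[:3,3]); return np.array([p["cx"]+f(p)*c[0]/c[2],p["cy"]+f(p)*c[1]/c[2]])
def tri(rs):
    A=np.zeros((3,3));b=np.zeros(3)
    for o,d in rs:
        d=d/np.linalg.norm(d);M=np.eye(3)-np.outer(d,d);A+=M;b+=M@o
    return np.linalg.solve(A,b)
E
python3 - <<'E'
from h import *
for c in("top","side"):
    p=arm.camera_params(c)
    for n in("plunger","readout","dock","probe","spot","grill","lemon","mug","bottle","tin","spice_a","tomato","timer"):
        for r in arm.search_frame(n,c)[:2]:
            b=r["box"];u,v=(b[0]+b[2])/2,(b[1]+b[3])/2
            print(c,n,round(r["score"],2),np.round(b),[np.round(onz(p,u,v,z)[:2],3) for z in(0.03,0.07,.13)])
E
```

```text
top plunger 0.42 [199. 205. 205. 214.] [array([0.521, 0.283]), array([0.511, 0.275]), array([0.496, 0.263])]
top readout 0.61 [182. 204. 221. 236.] [array([0.484, 0.281]), array([0.475, 0.273]), array([0.461, 0.261])]
top readout 0.57 [213. 130. 241. 175.] [array([0.739, 0.218]), array([0.723, 0.212]), array([0.699, 0.203])]
top dock 0.83 [342. 215. 380. 248.] [array([ 0.485, -0.268]), array([ 0.476, -0.262]), array([ 0.463, -0.252])]
top probe 0.51 [359. 219. 370. 231.] [array([ 0.508, -0.28 ]), array([ 0.499, -0.273]), array([ 0.484, -0.263])]
top probe 0.51 [373. 256. 383. 263.] [array([ 0.393, -0.329]), array([ 0.386, -0.321]), array([ 0.376, -0.309])]
top spot 0.66 [192. 257. 204. 277.] [array([0.322, 0.272]), array([0.317, 0.264]), array([0.311, 0.252])]
top spot 0.57 [397. 188. 416. 208.] [array([ 0.616, -0.423]), array([ 0.604, -0.412]), array([ 0.585, -0.396])]
top grill 0.98 [249. 180. 347. 268.] [array([ 0.496, -0.051]), array([ 0.487, -0.05 ]), array([ 0.473, -0.049])]
top grill 0.52 [268. 154. 279. 175.] [array([0.705, 0.05 ]), array([0.69 , 0.048]), array([0.668, 0.045]
[... 2505 characters left out ...]
]), array([0.704, 0.223])]
side tin 0.5 [309. 238. 320. 266.] [array([ 0.548, -0.162]), array([ 0.528, -0.212]), array([ 0.496, -0.286])]
side tin 0.17 [274. 312. 298. 332.] [array([ 0.355, -0.434]), array([ 0.342, -0.472]), array([ 0.323, -0.528])]
side spice_a 0.72 [325. 195. 338. 222.] [array([0.717, 0.077]), array([0.689, 0.017]), array([ 0.647, -0.072])]
side spice_a 0.54 [313. 183. 333. 212.] [array([0.721, 0.168]), array([0.693, 0.105]), array([0.651, 0.01 ])]
side tomato 0.88 [359. 285. 383. 310.] [array([ 0.621, -0.426]), array([ 0.597, -0.464]), array([ 0.561, -0.521])]
side timer 0.93 [276. 308. 301. 333.] [array([ 0.362, -0.432]), array([ 0.349, -0.469]), array([ 0.33 , -0.526])]
```

```bash
python3 - <<'E'
import cv2
t=cv2.imread("pics/top0.png");cv2.imwrite("pics/t1.png",cv2.resize(t[180:290,170:430],None,fx=3,fy=3,interpolation=2))
t=cv2.imread("pics/side0.png");cv2.imwrite("pics/s1.png",cv2.resize(t[140:340,200:400],None,fx=3,fy=3,interpolation=2))
E
```

```text
(no output)
```

View pics/t1.png

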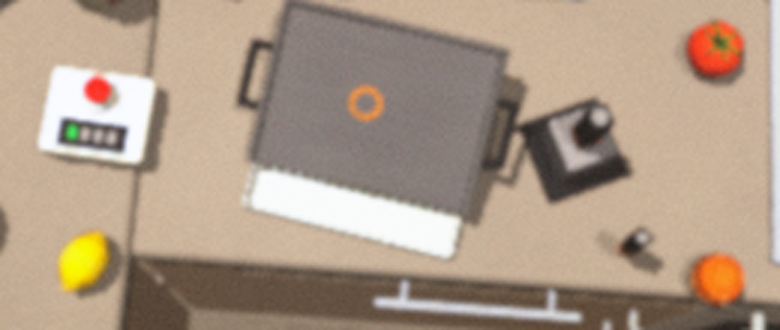

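View pics/s1.png

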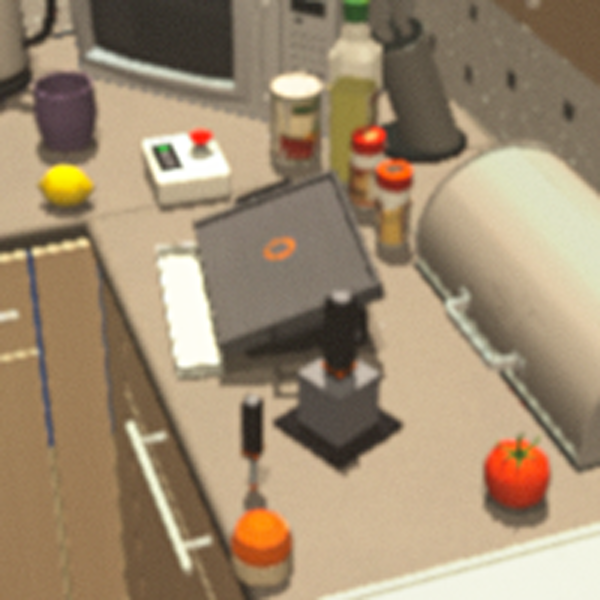

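```bash
python3 - <<'E'
from h import *
T=cv2.imread("pics/top0.png");S=cv2.imread("pics/side0.png")
pt,ps=arm.camera_params("top"),arm.camera_params("side")
def blob(im,box,lo,hi):
    x0,y0,x1,y1=box;h=cv2.cvtColor(im,cv2.COLOR_BGR2HSV)[y0:y1,x0:x1]
    h[...,0]=(h[...,0].astype(int)+20)%180
    m=cv2.inRange(h,lo,hi);v,u=np.nonzero(m);return len(u),u.mean()+x0,v.mean()+y0,u.min()+x0,u.max()+x0,v.min()+y0,v.max()+y0
a=blob(T,(190,200,215,220),(10,130,90),(35,255,255));b=blob(S,(255,178,280,195),(10,130,90),(35,255,255))
print(a,b);print("plunger tri",tri([ray(pt,a[1],a[2]),ray(ps,b[1],b[2])]),onz(pt,a[1],a[2],.069),onz(ps,b[1],b[2],.067))
a=blob(T,(280,200,305,225),(20,90,90),(45,255,255));b=blob(S,(282,212,304,232),(20,90,90),(45,255,255))
print(a,b);print("spot tri",tri([ray(pt,a[1],a[2]),ray(ps,b[1],b[2])]),onz(pt,a[1],a[2],.07),onz(ps,b[1],b[2],.07))
g=lambda x,y:(170+x/3,180+y/3)
# plate edges left bottom etc
for n,q,z in[("BL",(290,3),.105),("BR",(507,50),.105),("FL",(252,165),.045),("FR",(475,212),.045),("trayFL",(247,203),.02),("trayFR",(452,257),.02)]:
    print(n,np.round(onz(pt,*g(*q),z),3))
for n,q in[("d1",(522,127)),("d2",(597,98)),("d3",(630,172)),("d4",(552,203))]: print(n,np.round(onz(pt,*g(*q),.008),3))
for n,q in[("r1",(57,68)),("r2",(155,80)),("r3",(145,165)),("r4",(40,150))]: print(n,np.round(onz(pt,*g(*q),.042),3))
s=lambda x,y:(200+x/3,140+y/3)
print("handle top",tri([ray(pt,*g(598,112)),ray(ps,*s(341,295))]))
E
```

```text
(50, np.float64(202.28), np.float64(209.7), np.int64(199), np.int64(206), np.int64(206), np.int64(213)) (34, np.float64(266.5), np.float64(185.0), np.int64(263), np.int64(270), np.int64(183), np.int64(188))
plunger tri [0.51212107 0.27354812 0.07089637] [0.51094373 0.27411679 0.069     ] [0.51582457 0.28081758 0.067     ]
(96, np.float64(291.4791666666667), np.float64(213.79166666666666), np.int64(286), np.int64(297), np.int64(208), np.int64(220)) (68, np.float64(292.7647058823529), np.float64(222.47058823529412), np.int64(287), np.int64(298), np.int64(219), np.int64(226))
spot tri [ 0.51914776 -0.02713288  0.07238499] [ 0.51908734 -0.02703401  0.07      ] [ 0.52107848 -0.02357166  0.07      ]
BL [0.617 0.064 0.105]
BR [ 0.58  -0.18   0.105]
FL [0.442 0.094 0.045]
FR [ 0.408 -0.159  0.045]
trayFL [0.403 0.098 0.02 ]
trayFR [ 0.359 -0.138  0.02 ]
d1 [ 0.518 -0.212  0.008]
d2 [ 0.559 -0.298  0.008]
d3 [ 0.474 -0.338  0.008]
d4 [ 0.431 -0.25   0.008]
r1 [0.539 0.328 0.042]
r2 [0.533 0.214 0.042]
r3 [0.434 0.215 0.042]
r4 [0.442 0.335 0.042]
handle top [ 0.50029126 -0.26982174  0.16931034]
```

```bash
python3 -m inch '[[[0,0,0.2,0,0,0],[0.05,-0.25,0.2,0,0,0],[0.15,-0.5,0.2,0,0,0],[0.25,-0.75,0.2,0,0,0],[0.4,-1,0.2,0,0,0],[0.4,-1,0.2,0,0,0]]]' 0 20
```

```text
t: 2.2
eef_pos: [0.3302, 0.4243, 0.4456]
ee_rot: [-3.14, 0.0, -0.381]
force: [0.5, 0.4, 0.8]
width: 0.0332
```

```bash
python3 -m inch '[[[0.22,-0.2,0,0,0,0],[0.45,-0.4,0,0,0,0],[0.7,-0.6,-0.15,0,0,0],[0.91,-0.75,-0.35,0,0,0],[0.91,-0.75,-0.43,0,0,0],[0.91,-0.75,-0.43,0,0,0]]]' 0 20
python3 - <<'E'
from h import *
p=arm.camera_params("wrist");im=arm.grab_frame("wrist");cv2.imwrite("pics/w1.png",im)
print(arm.get_state()["eef_pos"],proj(p,(.512,.274,.071)))
h=cv2.cvtColor(im,cv2.COLOR_BGR2HSV);h[...,0]=(h[...,0].astype(int)+20)%180
m=cv2.inRange(h,(8,130,70),(32,255,255));n,l,st,c=cv2.connectedComponentsWithStats(m)
for i in range(1,n):
    if st[i,4]>150: print(st[i],c[i],onz(p,*c[i],.071))
E
```

```text
t: 2.95
eef_pos: [0.5112, 0.277, 0.3566]
ee_rot: [3.138, 0.002, -0.379]
force: [-0.0, -0.2, 0.1]
width: 0.0002
[0.51115442 0.27769267 0.35826391] [283.71503343 198.89759012]
[ 259  177   40   40 1261] [278.2926249  196.20142744] [0.51561094 0.27711044 0.071     ]
```

View pics/w1.png

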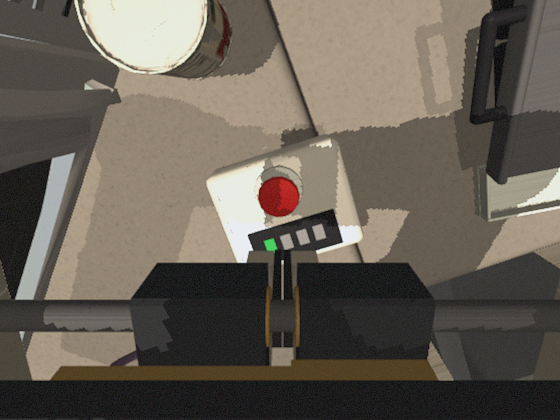

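```bash
python3 -m inch '[[[0.015,0,-0.2,0,0,0],[0.015,0,-0.4,0,0,0],[0.015,0,-0.5,0,0,0],[0.015,0,-0.55,0,0,0],[0.015,0,-0.58,0,0,0],[0.015,0,-0.6,0,0,0],[0.015,0,-0.6,0,0,0]]]' 0 20
```

```text
t: 3.88
eef_pos: [0.5143, 0.2779, 0.2395]
ee_rot: [-3.14, -0.001, -0.377]
force: [-0.4, 1.7, 2.9]
width: 0.0001
```

```bash
python3 -m inch '[[[0,0,-0.015,0,0,0],[0,0,-0.025,0,0,0],[0,0,-0.025,0,0,0]]]'; python3 -c "
from station import arm;print(arm.get_state()['force'],arm.get_state()['eef_pos'])"
```

```text
t: 4.25
eef_pos: [0.5144, 0.2779, 0.2363]
ee_rot: [-3.139, -0.002, -0.377]
force: [-7.8, 0.9, 21.2]
width: 0.0007
[-7.8189598   0.93337661 21.19869516] [0.51439769 0.27791471 0.23632914]
```

```bash
python3 -m inch '[[[0,0,0,0,0,0],[0,0,0.25,0,0,0],[0,0,0.5,0,0,0],[0,0,0.75,0,0,0],[0,-0.25,0.95,0,0,-0.05],[0,-0.5,0.95,0,0,-0.1],[0,-0.75,0.95,0,0,-0.15],[0,-1,0.95,0,0,-0.2]]]' 80 20; python3 - <<'E'
from h import *
cv2.imwrite("pics/w2.png",arm.grab_frame("wrist"));cv2.imwrite("pics/top2.png",arm.grab_frame("top"))
E
```

```text
t: 5.25
eef_pos: [0.5135, 0.0755, 0.4237]
ee_rot: [3.142, -0.0, -1.011]
force: [0.4, 0.5, 0.1]
width: 0.0749
```

View pics/w2.png

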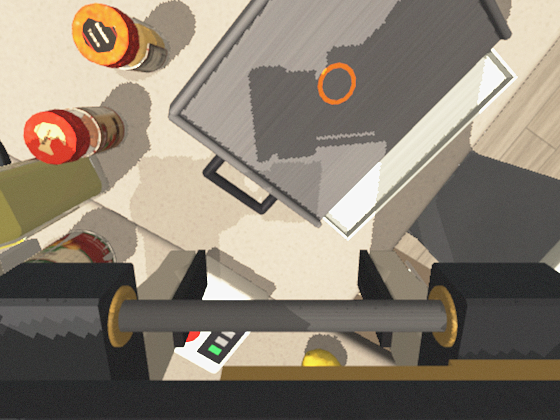

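View pics/top2.png

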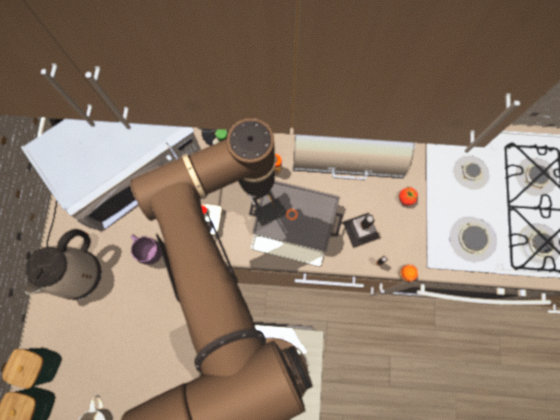

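The wrist view shows the ring at (337,84), the plate's left edge running from (175,110) to (322,222), and the tray running from (345,235) to (513,78).

```bash
python3 - <<'E'
from h import *
p=arm.camera_params("wrist");im=arm.grab_frame("wrist");cv2.imwrite("pics/w3.png",im)
print(arm.get_state()["eef_pos"],arm.get_state()["qd"].max())
h=cv2.cvtColor(im,cv2.COLOR_BGR2HSV);m=cv2.inRange(h,(5,150,120),(20,255,255));m[:,:290]=0;m[130:]=0;m[:,380:]=0
v,u=np.nonzero(m);e=cv2.fitEllipse(np.c_[u,v].astype(np.float32));print(len(u),u.mean(),v.mean(),e)
print("spot",onz(p,u.mean(),v.mean(),.07))
# solve ring plane z + yaw given slope; corners
for n,q,z in[("BL",(175,110),.07+.103),("FLplate",(318,222),.04),("trayL",(347,235),.02),("trayR",(513,78),.02)]:print(n,onz(p,*q,z))
for r in arm.regions_of("plunger","wrist")[:2]:print(r["box"],r["score"])
E
python3 -c "
import cv2;i=cv2.imread('pics/w3.png');cv2.imwrite('pics/w3z.png',cv2.resize(i[:260,150:540],None,fx=2,fy=2))"
```

```text
[0.51358513 0.07508798 0.42371715] 0.042928399016056544
514 334.23540856031127 84.72178988326849 ((334.3985595703125, 85.06098937988281), (32.92898941040039, 38.568634033203125), 27.792383193969727)
spot [ 0.51972306 -0.02637359  0.07      ]
BL [0.60745476 0.04813125 0.173     ]
FLplate [0.45113159 0.09757809 0.04      ]
trayL [0.40767739 0.09835825 0.02      ]
trayR [ 0.36321864 -0.13240999  0.02      ]
[181.7, 329.1, 202.1, 346.7] 0.74
```

View pics/w3z.png

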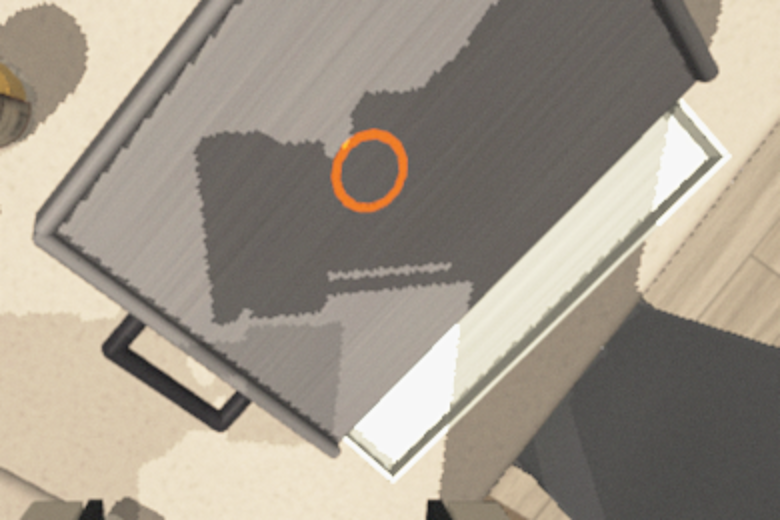

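```bash
python3 -m inch '[[[-0.02,-0.25,0,0,0,-0.02],[-0.05,-0.5,0,0,0,-0.04],[-0.08,-0.75,0,0,0,-0.04],[-0.1,-0.9,0,0,0,-0.04],[-0.1,-0.9,0,0,0,-0.04],[-0.1,-0.9,0,0,0,-0.04]]]' 70 20; python3 - <<'E'
from h import *
p=arm.camera_params("wrist");im=arm.grab_frame("wrist");cv2.imwrite("pics/w4.png",im)
s=arm.get_state();print(s["eef_pos"],s["ee_rot"],s["q"])
for z in(.167,.072,.008):print(z,proj(p,(.498,-.272,z)))
E
```

```text
t: 6.2
eef_pos: [0.4943, -0.1019, 0.4235]
ee_rot: [3.141, 0.0, -1.131]
force: [0.5, -0.1, -0.3]
width: 0.07
[ 0.49436955 -0.10167828  0.42351687] [ 3.14144951e+00  1.29404101e-04 -1.13034917e+00] [ 1.86929795e-01  6.30387093e-02 -3.25736515e-01 -9.65671648e-05
 -1.18219212e+00  2.53553971e-01]
0.167 [401.74862341 -42.63360427]
0.072 [364.83616513  -1.17547579]
0.008 [350.59439573  14.8201293 ]
```

View pics/w4.png

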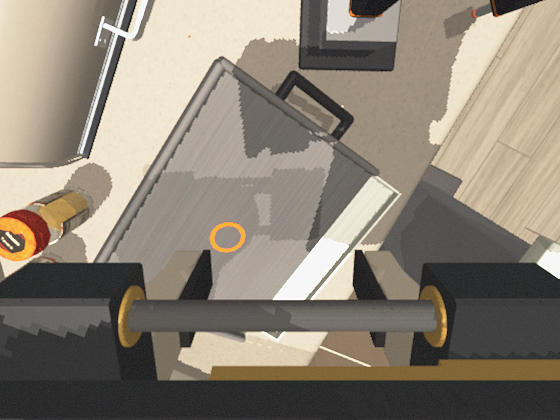

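```bash
python3 -m inch '[[[0,-0.2,0,0,0,0],[0,-0.4,0,0,0,0],[0,-0.5,0.1,0,0,0],[0,-0.5,0.1,0,0,0],[0,-0.5,0.1,0,0,0]]]' 70 20; python3 - <<'E'
from h import *
p=arm.camera_params("wrist");im=arm.grab_frame("wrist");cv2.imwrite("pics/w5.png",im)
s=arm.get_state();print(s["eef_pos"],s["ee_rot"],s["q"])
for z in(.167,.072,.008):print(z,proj(p,(.498,-.272,z)))
E
```

```text
t: 6.88
eef_pos: [0.4942, -0.2016, 0.4431]
ee_rot: [3.141, 0.001, -1.131]
force: [-0.7, -0.7, -0.4]
width: 0.0699
[ 0.49409932 -0.2015497   0.44303017] [ 3.14113617e+00  7.09000532e-04 -1.13051489e+00] [-1.98284620e-02  1.01545618e-01 -2.37636084e-01 -4.58584743e-04
 -1.23233850e+00  4.60262483e-01]
0.167 [318.94598491 116.90979559]
0.072 [309.10833113 110.17601129]
0.008 [304.98703464 107.35502143]
```

View pics/w5.png

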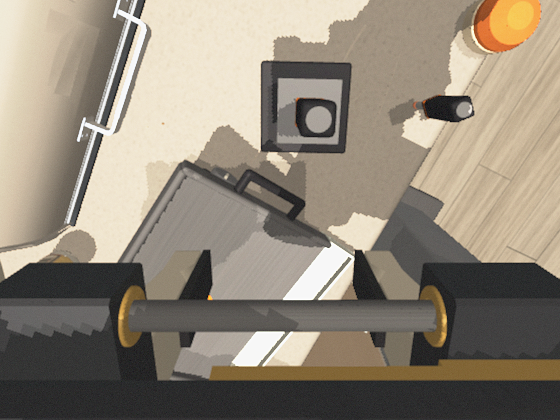

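```bash
python3 - <<'E'
from h import *
p=arm.camera_params("wrist")
print(onz(p,319,118.5,.167),onz(p,305.3,107,.008))
pt,ps=arm.camera_params("top"),arm.camera_params("side")
print(tri([ray(pt,170+643/3,180+236/3),ray(ps,200+253/3,140+398/3)]))
E
python3 -m inch '[[[0.02,-0.15,0,0,0,0],[0.02,-0.3,0,0,0,0],[0.02,-0.35,-0.1,0,0,0],[0.02,-0.35,-0.25,0,0,0],[0.02,-0.35,-0.35,0,0,0],[0.02,-0.35,-0.35,0,0,0]]]' 65 20
python3 - <<'E'
from h import *
cv2.imwrite("pics/w6.png",arm.grab_frame("wrist"));cv2.imwrite("pics/s6.png",cv2.resize(arm.grab_frame("side")[180:340,220:400],None,fx=4,fy=4)[:600])
E
```

```text
[ 0.49733816 -0.27097985  0.167     ] [ 0.49766214 -0.27243539  0.008     ]
[ 0.38428692 -0.33097735  0.11614465]
t: 7.68
eef_pos: [0.4977, -0.2716, 0.3718]
ee_rot: [3.139, 0.003, -1.131]
force: [0.6, 0.1, 1.0]
width: 0.0647
```

View pics/w6.png

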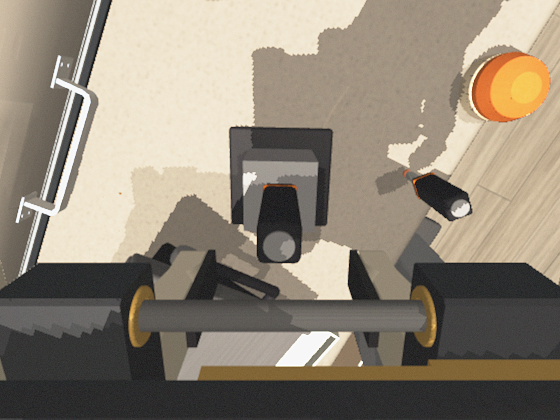

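View pics/s6.png

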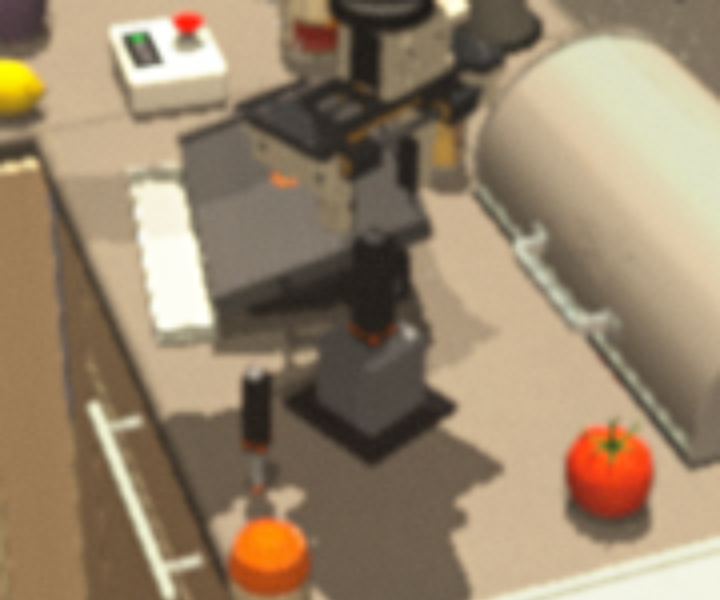

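The handle top, at (279,245), is centred between the jaws, and the small probe is clear to the side. I'm going down to grip it.

```bash
python3 -m inch '[[[0,0,-0.15,0,0,0],[0,0,-0.3,0,0,0],[0,0,-0.4,0,0,0],[0,0,-0.4,0,0,0]]]' 65 20
python3 -m inch '[[[0,0,0,0,0,0],[0,0,0,0,0,0],[0,0,0,0,0,0],[0,0,0,0,0,0],[0,0,0,0,0,0],[0,0,0,0,0,0],[0,0,0,0,0,0]]]' 15 35
python3 - <<'E'
from h import *
cv2.imwrite("pics/w7.png",arm.grab_frame("wrist"))
print(arm.get_state()["force"])
E
```

```text
t: 8.28
eef_pos: [0.498, -0.2723, 0.2934]
ee_rot: [3.141, 0.001, -1.131]
force: [0.5, -0.9, 0.5]
width: 0.065
t: 9.15
eef_pos: [0.4981, -0.2726, 0.2939]
ee_rot: [-3.141, -0.0, -1.132]
force: [-1.0, 0.3, 3.5]
width: 0.026
[-0.5671178   1.08307358  3.60617969]
```

View pics/w7.png

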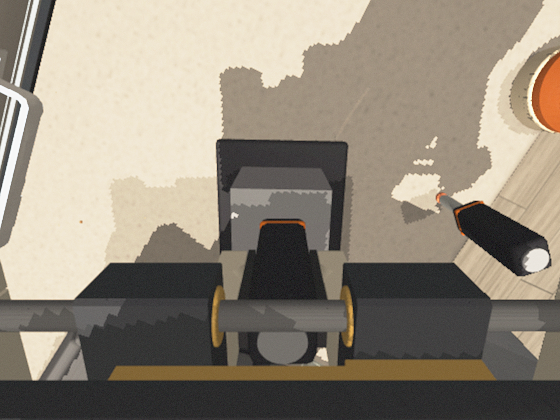

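```bash
python3 -m inch '[[[0,0,0.1,0,0,0],[0,0,0.25,0,0,0],[0,0,0.4,0,0,0],[0,0,0.55,0,0,0],[0,0,0.6,0,0,0],[0,0,0.6,0,0,0],[0,0,0.6,0,0,0]]]' 15 35
python3 - <<'E'
from h import *
cv2.imwrite("pics/w8.png",arm.grab_frame("wrist"));s=arm.get_state();print(s["force"],s["eef_pos"],s["ee_rot"])
im=arm.grab_frame("side");cv2.imwrite("pics/s8.png",cv2.resize(im[160:310,220:400],None,fx=4,fy=4))
# target
yaw=-.17;n=np.array([-np.sin(.32)*np.cos(yaw),-np.sin(.32)*np.sin(yaw),np.cos(.32)])
spot=np.array([.5195,-.0265,.07]);Rc=R.from_euler('xyz',s["ee_rot"])
z=Rc.as_matrix()[:,2];ax=np.cross(z,-n);ang=np.arcsin(np.linalg.norm(ax));rv=ax/np.linalg.norm(ax)*ang
print("turn units",rv/np.pi,"new rpy",(R.from_rotvec(rv)*Rc).as_euler('xyz'))
L=.159+.123
for h in(.08,.03,0,-.006):
    t=spot+n*(L+h);print(h,"tcp",t,"shift u",(t-s["eef_pos"])/.2)
E
```

```text
t: 10.07
eef_pos: [0.4977, -0.2725, 0.4121]
ee_rot: [3.14, 0.002, -1.132]
force: [0.4, 0.4, -1.4]
width: 0.0259
[ 0.23095118  0.31969256 -1.77178844] [ 0.49772287 -0.27251667  0.41210012] [ 3.13978139e+00  1.69425890e-03 -1.13196246e+00]
turn units [-1.74722190e-02 -1.01142539e-01 -3.60619381e-05] new rpy [-2.87615323 -0.18087443 -1.15623047]
0.08 tcp [ 0.40726841 -0.00723468  0.41362322] shift u [-0.45227231  1.32640993  0.0076155 ]
0.03 tcp [ 0.42277001 -0.00989564  0.36616145] shift u [-0.37476431  1.31310515 -0.22969335]
0 tcp [ 0.43207097 -0.01149221  0.33768439] shift u [-0.3282595   1.30512228 -0.37207867]
-0.006 tcp [ 0.43393117 -0.01181153  0.33198898] shift u [-0.31895854  1.30352571 -0.40055573]
```

View pics/s8.png

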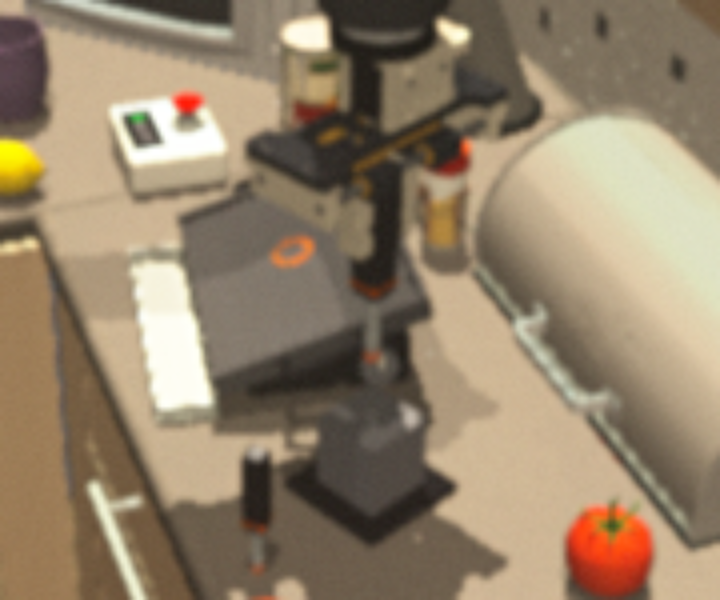

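View pics/w8.png

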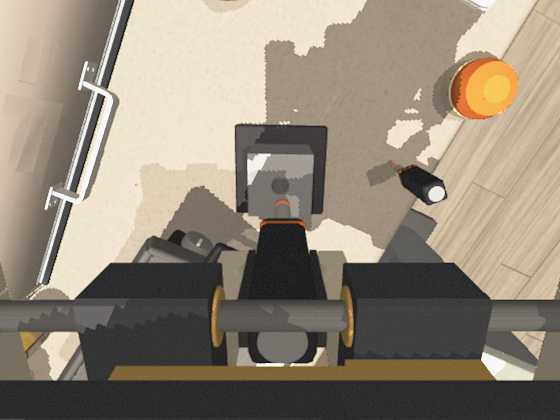

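```bash
python3 -m inch '[[[0,0.1,0.1,0,0,0],[-0.05,0.3,0.1,-0.003,-0.02,0],[-0.15,0.5,0.1,-0.007,-0.04,0],[-0.25,0.7,0.1,-0.01,-0.06,0],[-0.35,0.85,0.05,-0.014,-0.08,0],[-0.45,1,0,-0.0175,-0.101,0],[-0.45,1,0,-0.0175,-0.101,0],[-0.45,1,0,-0.0175,-0.101,0]]]' 
python3 -m inch '[[[0,0.1,0,0,0,0],[0,0.2,0,0,0,0],[0,0.3,0,0,0,0],[0,0.32,-0.05,0,0,0],[0,0.325,-0.05,0,0,0],[0,0.325,-0.05,0,0,0]]]' 
cat > chk.py <<'E'
from h import *
import sys
s=arm.get_state()
yaw=-.17;n=np.array([-np.sin(.32)*np.cos(yaw),-np.sin(.32)*np.sin(yaw),np.cos(.32)])
spot=np.array([.5195,-.0265,.07]);M=R.from_euler('xyz',s["ee_rot"]).as_matrix()
tip=s["eef_pos"]+M[:,2]*.282
print("tip",tip,"h",(tip-spot)@n,"lat",(tip-spot)-n*((tip-spot)@n),"ang",np.arccos(-M[:,2]@n),"F",s["force"],s["q"].round(3),s["t"])
k=sys.argv[1]
pw=arm.camera_params("wrist");print("pred wrist tip",proj(pw,tip),"spot",proj(pw,spot))
for c in("side","top"):
    p=arm.camera_params(c);print(c,proj(p,tip),proj(p,spot))
cv2.imwrite(f"pics/w{k}.png",arm.grab_frame("wrist"))
im=arm.grab_frame("side");cv2.imwrite(f"pics/s{k}.png",cv2.resize(im[170:280,240:380],None,fx=5,fy=5))
E
python3 chk.py 9
```

```text
t: 11.18
eef_pos: [0.4083, -0.0724, 0.414]
ee_rot: [-2.875, -0.182, -1.155]
force: [0.5, 0.1, -1.7]
width: 0.0258
t: 11.92
eef_pos: [0.4083, -0.0081, 0.4035]
ee_rot: [-2.876, -0.183, -1.157]
force: [-0.6, 0.1, -1.2]
width: 0.0256
tip [ 0.49599884 -0.0235461   0.13596435] h 0.0700590132403432 lat [-0.00178062 -0.00077457 -0.00053815] ang 0.0019225382195844404 F [-0.60641471  0.05879227 -1.20508379] [ 0.566 -0.221 -0.768  0.3   -0.806 -0.313] 11.925
pred wrist tip [281.33553092 203.40606958] spot [279.41433734 181.65372914]
side [285.89109631 207.84840051] [292.62318706 222.97814089]
top [290.37634595 215.62886119] [291.32924956 213.66149755]
```

View pics/s9.png

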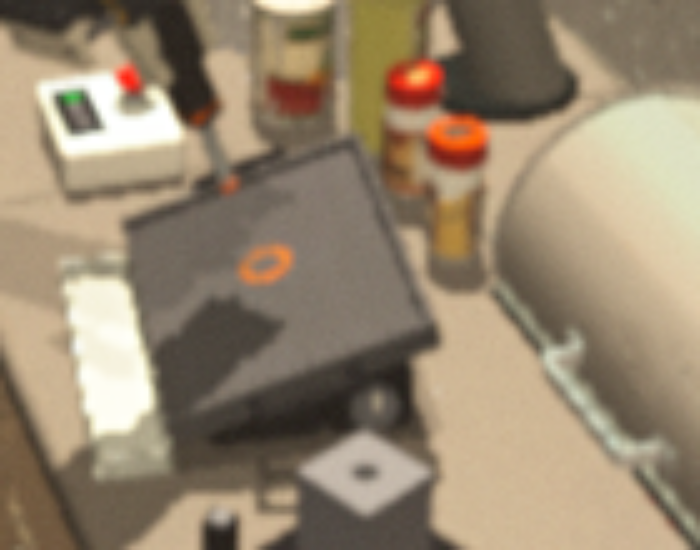

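View pics/w9.png

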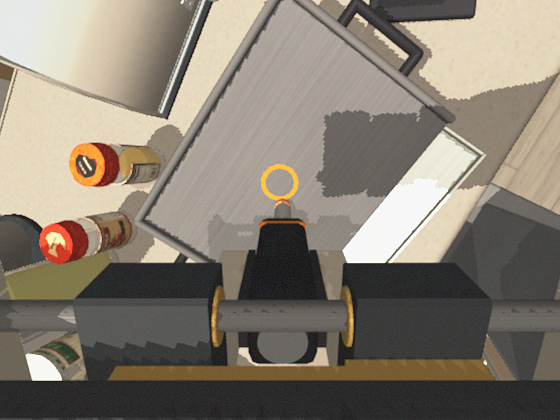

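Predicted tip and ring pixels match the pictures: wrist tip (283,203), ring (280,182). I'm going down along the plate normal.

```bash
python3 -m inch '[[[0.035,-0.004,-0.09,0,0,0],[0.07,-0.008,-0.19,0,0,0],[0.1,-0.012,-0.28,0,0,0],[0.1,-0.012,-0.28,0,0,0],[0.1,-0.012,-0.28,0,0,0]]]' 
python3 chk.py 10
```

```text
t: 12.65
eef_pos: [0.4282, -0.0101, 0.3484]
ee_rot: [-2.874, -0.183, -1.157]
force: [0.6, -0.1, -0.8]
width: 0.0256
tip [ 0.51629261 -0.02534427  0.08096385] h 0.011463174637483302 lat [3.46556724e-04 5.45668258e-04 8.25966852e-05] ang 0.0027477100966301427 F [ 0.63997048 -0.09989998 -0.81136195] [ 0.517 -0.121 -0.846  0.353 -0.622 -0.342] 12.65
pred wrist tip [281.33025285 203.39782013] spot [282.07757415 198.75949287]
side [291.64972086 220.38013046] [292.62318706 222.97814089]
top [290.99286328 213.75884975] [291.32924956 213.66149755]
```

View pics/s10.png

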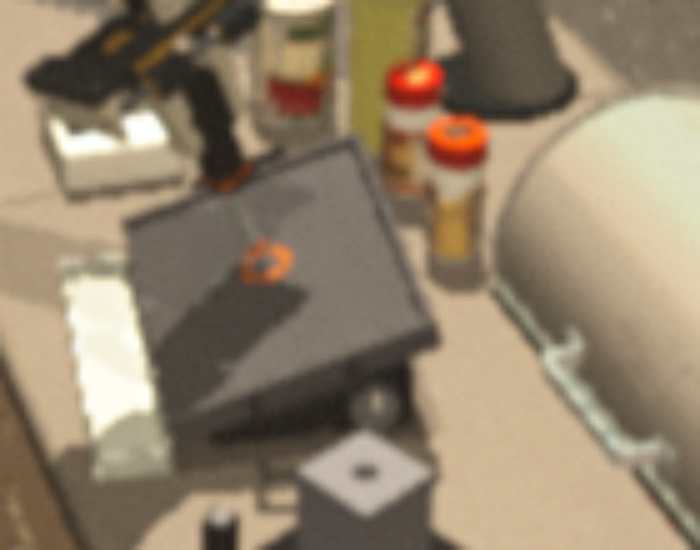

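View pics/w10.png

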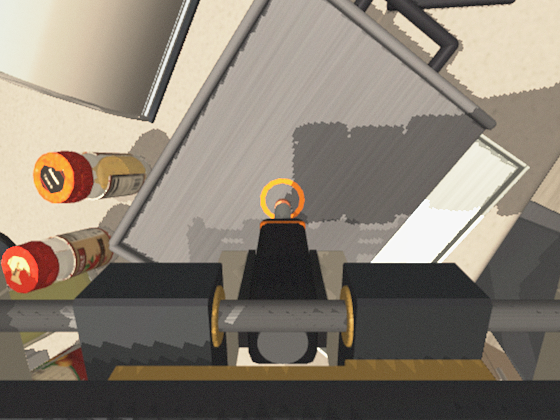

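```bash
cat > fz.py <<'E'
from h import *
yaw=-.17;n=np.array([-np.sin(.32)*np.cos(yaw),-np.sin(.32)*np.sin(yaw),np.cos(.32)])
F=[];spot=np.array([.5195,-.0265,.07])
for i in range(4):
    arm.grab_frame("wrist");s=arm.get_state();F.append(s["force"])
tip=s["eef_pos"]+R.from_euler('xyz',s["ee_rot"]).as_matrix()[:,2]*.282
F=np.array(F);print("Fn",(F@n).round(2),(F@n).mean(),"h",(tip-spot)@n)
E
python3 fz.py
python3 -m inch '[[[0.005,-0.001,-0.015,0,0,0],[0.01,-0.002,-0.03,0,0,0],[0.015,-0.003,-0.047,0,0,0],[0.015,-0.003,-0.047,0,0,0],[0.015,-0.003,-0.047,0,0,0]]]' 
python3 fz.py
```

```text
Fn [-0.57 -1.35 -1.43 -0.44] -0.9465953541267784 h 0.011315545873946502
t: 13.58
eef_pos: [0.431, -0.0106, 0.3382]
ee_rot: [-2.875, -0.183, -1.156]
force: [0.2, 0.6, -1.1]
width: 0.0257
Fn [ 0.75 -1.49 -1.68 -1.2 ] -0.9045599365709655 h 0.0010089093606775463
```

```bash

python3 -m inch '[[[0.003,0,-0.008,0,0,0],[0.006,-0.001,-0.019,0,0,0],[0.006,-0.001,-0.019,0,0,0]]]' 
python3 fz.py
```

```text
t: 14.15
eef_pos: [0.4324, -0.0107, 0.3345]
ee_rot: [-2.874, -0.183, -1.156]
force: [-0.7, 0.2, 1.1]
width: 0.0258
Fn [0.88 1.07 0.78 0.86] 0.8959840136739796 h -0.002921251109670716
```

```bash

python3 -m inch '[[[0.003,0,-0.008,0,0,0],[0.006,-0.001,-0.019,0,0,0],[0.006,-0.001,-0.019,0,0,0],[0.006,-0.001,-0.019,0,0,0]]]' 
python3 fz.py; python3 chk.py 11
```

```text
t: 14.85
eef_pos: [0.4336, -0.011, 0.3308]
ee_rot: [-2.874, -0.183, -1.156]
force: [0.1, -0.4, 2.3]
width: 0.026
Fn [3.   3.46 2.37 2.02] 2.7152894953149356 h -0.006920616606068585
tip [ 0.52160143 -0.02609284  0.0633728 ] h -0.006920616606068585 lat [-4.41841125e-05  7.75471803e-04 -5.79080880e-05] ang 0.0024578503764588963 F [0.51076612 0.07559486 2.29364081] [ 0.5   -0.087 -0.873  0.379 -0.562 -0.36 ] 15.05
pred wrist tip [281.33879565 203.41425908] spot [281.67602752 205.22518644]
side [293.14657326 224.37013731] [292.62318706 222.97814089]
top [291.20696332 213.53300223] [291.32924956 213.66149755]
```

View pics/s11.png

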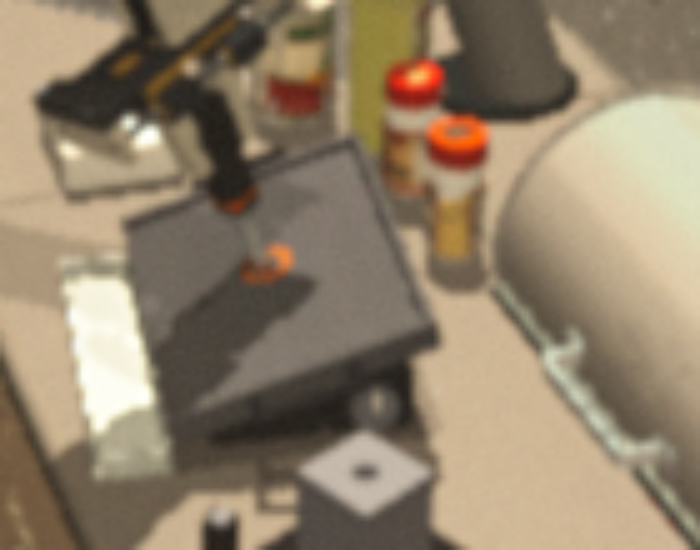

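View pics/w11.png

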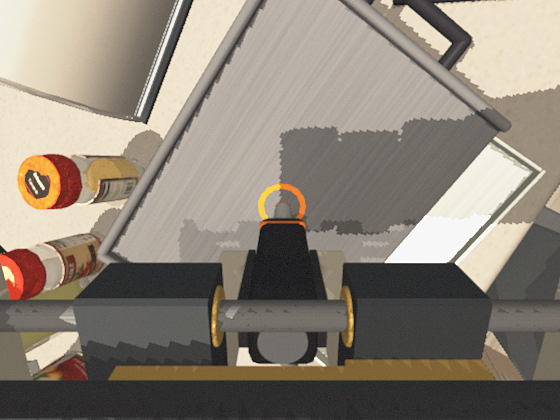

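```bash
python3 - <<'E'
from h import *
p=arm.camera_params("side");s=arm.get_state();z=R.from_euler('xyz',s["ee_rot"]).as_matrix()[:,2]
t=s["eef_pos"]+z*.282
for d in(.0065,.06,.07):print(d,(proj(p,t-z*d)-[240,170])*5)
arm.job_done();print(arm.get_state()["t"])
E
```

```text
0.0065 [262.86444983 264.87171449]
0.06 [238.69610238 206.2479935 ]
0.07 [234.08295094 195.0581468 ]
the job is handed in; nothing more can be done
the job is handed in; nothing more can be done
```

The job is handed in at about 15 s, with the probe still held on the griddle. I don't know the verdict, since the hand-in reports none.

- **Plunger:** I pressed it down to its stop (21 N on the wrist) and let it go. The side picture taken after the probe was lifted shows it back up. I didn't look again at the end, because the gripper was in the way.
- **Probe:** I gripped the larger probe at 35 N, lifted it straight out of the dock and tilted it square to the plate. I then lowered it along the plate's normal onto the ring.
- **Push:** the wrist force along the plate's normal rose by about 3.6 N from the no-contact level, single readings varying by about ±1 N. By the spring data that means the tip is in by about 6.5 mm.
- **Position and angle:** the tip is computed to be within 1 mm of the ring's measured centre. In the last side picture it appears up to about 3 mm off, still well inside the 10 mm limit. The computed angle is within 0.003 rad of the plate's normal. That normal rests on a griddle heading I estimated at -0.17 rad; my readings ranged from -0.13 to -0.19, which adds about 0.01 rad.
- **Probe in the gripper:** where the orange band appears in the last side picture matches its predicted position to about a pixel, so I saw no slip or tilt.

I saw no contact with the other kitchen things, and no check failed.

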